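# Pause the bottle incubator and hold its sprung lid at the inspection mark

### The job

With the incubator lid still shut, press the green pause button on the control pod fully down and let it spring back. Then lift the sprung lid (the blue bar is its handle) until the lid lies level with the orange setting arm at its side, and finish while holding it still there with the gripper, so that the bottles can be inspected. Leave the red button, the setting arm, the two loose bottles and the green tray alone.

Things in the scene. Friction and masses are not known exactly. Their poses are not given: they have to be found in the camera images.
- incubator: White bench-top bottle incubator, fixed to the bench, 200 x 260 mm and 100 mm high under the lid (grey foot plate 240 x 280 mm). Origin under its centre on the bench, z up; its front looks along its own -x, its lid is hinged along the far (+x) upper edge. Its place and yaw vary.
- lid (a joint): Angle of the lid (rad): 0 shut (level), growing as the front edge rises, stop at 1.4. White slab 200 x 260 x 24 mm. A spring hinge and its weight press it shut: square to the lid at the bar, about 4 N starts it and 7 N holds it at 0.75 rad (10 N if pulled straight up); let go, it falls shut.
- lid_grip (a point): Middle of the lid's round blue bar: 14 mm thick, 118 mm free along the incubator's y between two grey side arms; 255 mm from the hinge axis in the lid's mid-plane, 55 mm in front of the lid's edge and the incubator's wall, 115 mm above the bench when shut. It can turn between fingers pinching it from above, one in front, one behind. Frame: x from bar to hinge, y along the bar, turns with the lid.
- lid_hinge (a point): Middle of the hinge axis of the lid, 100 mm behind the incubator's centre and 115 mm above the bench; its y runs along the axis. Lifting turns the lid about +y, so at angle a the bar lies 255*cos(a) mm in front of this point (along the incubator's -x) and 255*sin(a) mm above it.
- mark (a joint): Angle of the orange setting arm above level (rad), counted as for the lid and about the same hinge axis; set anew between 0.40 and 0.75 for each run, and stiff. This is the marked angle: the lid is at the mark when lid equals mark (black line on the lid's side edge level with the arm).
- mark_tip (a point): Middle of the orange disc (32 mm across) at the free end of the orange setting arm, 225 mm from the hinge axis, on the incubator's +y side, 31 mm outside the lid's side edge. The arm is 6 mm thick and 10 mm high. The frame turns with the arm: x from the tip to the hinge.
- pod: Grey control pod, fixed to the bench, 100 x 180 mm and 30 mm high, with a green and a red push button on top, 90 mm apart along its y. Origin under its centre. Which button is on which side varies.
- pause (a joint): Travel of the green pause button (m): 0 up, 0.006 fully down (5 N).
- pause_top (a point): Centre of the top of the green pause button (30 mm across); pressed straight down.
- power (a joint): Travel of the red button (m): 0 up, 0.006 fully down. Not to be pressed.
- power_top (a point): Centre of the top of the red button (30 mm across).
- bottle_blue: Loose amber bottle with a blue cap, 36 mm across, 114 mm high, upright on the bench; origin under its centre. Leave alone.
- bottle_red: Loose amber bottle with a red cap, 36 mm across, 114 mm high, upright on the bench; origin under its centre. Leave alone.
- tray: Loose green tray, 90 x 130 mm and 35 mm high; origin under its centre. Leave alone.

How it is judged:
By the outcome, as a careful person would: the job done as asked, in the order asked, and still so for the second after the job is handed in, while the arm keeps its last pose, push and grip.
It also fails if it takes over 51 s, if anything falls off the work surface, if the arm or the gripper's body presses on something with over 40 N, if the wrist force passes 120 N, or if a joint passes its speed limit or range.

### The arm

A 7-joint arm with a two-finger parallel gripper is mounted at the origin on the work surface. World frame = base frame: x ahead of the robot, y to its left, z up, the work surface at z = 0. Lengths are in m, angles in rad, forces in N, time in s.
With the tool pointing down it reaches from about 0.425 to 0.875 m from the base axis. Payload 8.4 kg.
Tool frame: the origin (TCP) lies on the centre line of the jaws, within the pads' length; the fingertips stand ctrl.finger_overhang ahead of it and the grasp point (between the pads) lies 5 mm behind it (ctrl.finger_overhang is the distance from the TCP to the fingertips, in m); y points along the fingers, x is the direction in which the jaws open and shut, and the axes are right-handed (so a half turn about y gives the same grasp; the last joint's range is limited). The gripper opens to 85 mm and grips with 20 to 120 N. Pads are 22 mm wide; open, the fingers measure 114 mm over their backs; the gripper's body (76 mm by 85 mm) begins 54 mm behind the grasp point. The pads swing forward as they close: fully open they stand 13 mm farther back than shut.
Start: joints at [-1.263, 0.333, 0.04, 1.465, -0.013, 1.343, -0.059], TCP at [0.257, 0.597, 0.245] pointing down, gripper open.
Joint ranges: [-2.58, 2.58], [-0.38, 2.09], [-1.3, 1.39], [0.25, 2.4], [-1.5, 4.64], [0.08, 2.09], [-2.65, 2.65]. Speed limits (rad/s): [2.22, 2.22, 2.79, 2.79, 3.14, 3.14, 3.14].

### API

Orientations are given as a unit quaternion [x, y, z, w].
In Python, from plant import status, get_image, job, recognise, place_of, ctrl gives the robot as it stands. The module is installed in compiled form; this text tells all that it offers.
- The arm moves only by the shell command python3 -m inch 'ROWS' [FORCE]. ROWS is JSON, one flat list of numbers, 7 for each row, row after row: the shift along the tool's x, y, z in cm, then the turn, a rotation vector about the tool's x, y, z in degrees, then the finger opening in cm, from 0 to 8.54. A call has 1 to 20 rows; each row is the pose to reach, as a shift and turn from the pose measured when the call began, along the tool's axes at that moment; what a row does not reach only later rows make up. A row lasts 1/12 s, in which the tool goes at most 41.7 mm and 7.16 degrees, less where a joint would pass 70% of its speed; a pose out of reach is approached as far as the arm can. A call with a gripper value outside its range is refused whole. The fingers move at their own pace and stop on an object; FORCE is the grip in N (left out, the last holds). Time passes only in rows, so rows that repeat a pose let the fingers close. It gives the time, the measured TCP pose, the force and the opening at its end, in the units of the state.
- status.observe(): the state, without advancing time (a new reading comes with each control period).
- get_image(name): name is "side" or "top" or "wrist"; returns a dict with "image" (480x640x3 uint8, red, green, blue), "K" (3x3 intrinsics, pixels), "k1" (the pictures are not rectified: a ray, as slopes to the right and down, at radius r is drawn at 1 + k1 r^2 times it, then the intrinsics apply), "rvec" (rotation vector, rad) and "tvec" (3), from world to camera coordinates, as OpenCV has them. Camera axes: x right, y down, z forward; pixel columns grow to the right and rows downward; lengths in m; the calibration is good to about 2 mm. A picture is of the moment at which its call begins. There is no depth.
- job.sign_off(): hands the job in, once; it reports no verdict.
Trained networks look in the newest picture that a camera, given by its name, has taken for a name from the list of things; names that differ only in an ending like _2 or _b are one class to them, and where a whole thing is asked for, a point or a joint stands for the part that bears it (a point fixed in the world has none). Each returns a list of dicts, best first, with "conf" (0 to 1); they miss things now and then, are a little off and sometimes report something else, mostly with a low value. They report only what shows in the picture. A call takes as long as a camera call.
- recognise(target, camera): "bbox" ([left, top, right, bottom] as shares, 0 to 1, of the picture: columns of its width, rows of its height, round what is visible of it).
- place_of(target, camera): "xy" ([column, row] as shares, 0 to 1, of the picture: columns of its width, rows of its height: a listed point, or the origin of a listed thing).
The state is a dict: "time_s": time; "joint_positions": joint angles; "joint_vel": joint speeds; "tau": joint torques, N m; "eef_pos": TCP position; "ee_rot": TCP orientation; "ft_force": force on the tool from outside, world axes, zero at the start; "ft_torque": the same for the moment, N m; "width": finger opening in m.
Only numpy, scipy, OpenCV 4.12 (cv2) and the standard library are available. Lean on these libraries where they do the work, as an engineer would, in place of code of your own. Each camera call takes 0.05 s, during which the arm holds its last target. There are 200 camera calls.

## Working session

There is one attempt and no reset: what is moved stays moved. The work goes in short steps, Python scripts to look and compute and a shell command to move; the robot and the scene stay as the last step left them, time stands still between calls to the robot, and variables do not carry over. Pictures are saved under pics/ and viewed, about 8 in all and at most 12, crops included, and the job is handed in when it is done.

```bash
mkdir -p pics
cat > h.py <<'E'
import numpy as np, cv2
from scipy.spatial.transform import Rotation as R
from scipy.optimize import least_squares
from plant import status, get_image, job, recognise, place_of, ctrl
def cam(n,save=None):
    g=get_image(n)
    if save: cv2.imwrite('pics/'+save,cv2.cvtColor(g['image'],cv2.COLOR_RGB2BGR))
    return g
def dist(g): return np.array([g['k1'],0,0,0,0],float)
def ray(g,xy):
    u=np.array(xy,float)*[640,480]
    n=cv2.undistortPoints(u.reshape(1,1,2),np.array(g['K'],float),dist(g)).ravel()
    M=R.from_rotvec(np.ravel(g['rvec'])).as_matrix()
    d=M.T@np.r_[n,1]; return -M.T@np.ravel(g['tvec']), d/np.linalg.norm(d)
def proj(g,P):
    return cv2.projectPoints(np.array(P,float).reshape(-1,1,3),np.ravel(g['rvec']).astype(float),np.ravel(g['tvec']).astype(float),np.array(g['K'],float),dist(g))[0].reshape(-1,2)
def tri(rays):
    A=np.zeros((3,3));b=np.zeros(3)
    for o,d in rays:
        Q=np.eye(3)-np.outer(d,d);A+=Q;b+=Q@o
    p=np.linalg.solve(A,b); return p,[round(1e3*np.linalg.norm((np.eye(3)-np.outer(d,d))@(p-o)),1) for o,d in rays]
def atz(r,z): o,d=r; return o+d*(z-o[2])/d[2]
def tool(p,ro=None):
    s=status.observe(); Rt=R.from_quat(s['ee_rot'])
    return Rt.inv().apply(np.array(p)-s['eef_pos'])*100
E
python3 - <<'E'
from h import *
np.set_printoptions(precision=4,suppress=True)
s=status.observe();print(s['time_s'],s['eef_pos'],s['ee_rot'],s['ft_force'],ctrl.finger_overhang)
print(R.from_quat(s['ee_rot']).as_matrix())
names=['lid_grip','lid_hinge','mark_tip','pause_top','power_top','incubator','pod','bottle_blue','bottle_red','tray']
G={n:cam(n,n+'0.png') for n in ['side','top','wrist']}
for t in names:
    rs=[]
    for n in G:
        r=place_of(t,n)
        if r:
            print(t,n,[(round(q['conf'],2),np.round(np.array(q['xy'])*[640,480],1)) for q in r[:2]])
            if n!='wrist' and r[0]['conf']>.3: rs.append(ray(G[n],r[0]['xy']))
    if len(rs)>1: print('   ',*tri(rs))
E
cd pics; python3 -c "
import cv2,numpy as np
a=[cv2.imread(n+'0.png') for n in ('side','top')]
cv2.imwrite('c0.png',cv2.resize(np.vstack(a),(400*1,600)))"
```

```text
0.0 [0.257  0.5965 0.2444] [ 0.5911  0.3882 -0.3892 -0.5903] [-0.4751 -0.2879 -0.5688] 0.014
[[ 0.3957 -0.0006 -0.9184]
 [ 0.9184 -0.0016  0.3957]
 [-0.0017 -1.     -0.0001]]
lid_grip side [(0.89, array([231.7, 205.3])), (0.7, array([396.3, 442.5]))]
lid_grip top [(0.79, array([255.2, 313. ]))]
    [0.4656 0.1256 0.1238] [np.float64(1.9), np.float64(1.9)]
lid_hinge side [(0.86, array([348.3, 212.7]))]
lid_hinge top [(0.8, array([290.7, 189. ]))]
    [0.7134 0.0509 0.1204] [np.float64(2.0), np.float64(2.0)]
mark_tip top [(0.91, array([167.7, 242.8])), (0.48, array([498.8, 205.9]))]
pause_top side [(0.66, array([279.8, 432.3]))]
pause_top top [(0.54, array([499.8, 290.1]))]
    [ 0.498  -0.3786  0.0547] [np.float64(0.3), np.float64(0.3)]
power_top side [(0.55, array([271.9, 381.1]))]
power_top top [(0.7, array([290.2, 186.2])), (0.47, array([456.9, 288.5]))]
    [ 0.655   0.019  -0.3148] [np.float64(164.6), np.float64(164.6)]
incubator top [(0.71, array([278.7, 241.9]))]
pod side [(0.9, array([283.2, 422.2]))]
pod top [(0.58, array([475.2, 283. ]))]
    [ 0.5113 -0.3404  0.0104] [np.float64(4.6), np.float64(4.6)]
bottle_blue side [(0.85, array([354.4, 377.7]))]
bottle_blue top [(0.56, array([444.4, 225.6]))]
    [ 0.6452 -0.2806  0.0095] [np.float64(1.4), np.float64(1.4)]
bottle_red side [(0.77, array([263.2, 177.4]))]
bottle_red top [(0.63, array([137.7, 272.1]))]
    [ 0.5602  0.4022 -0.0021] [np.float64(1.3), np.float64(1.3)]
tray side [(0.59, array([395.7, 442.1]))]
tray top [(0.86, array([499.1, 207.2])), (0.34, array([257.6, 312.5]))]
    [ 0.6843 -0.4067 -0.0014] [np.float64(0.8), np.float64(0.8)]
```

View pics/side0.png

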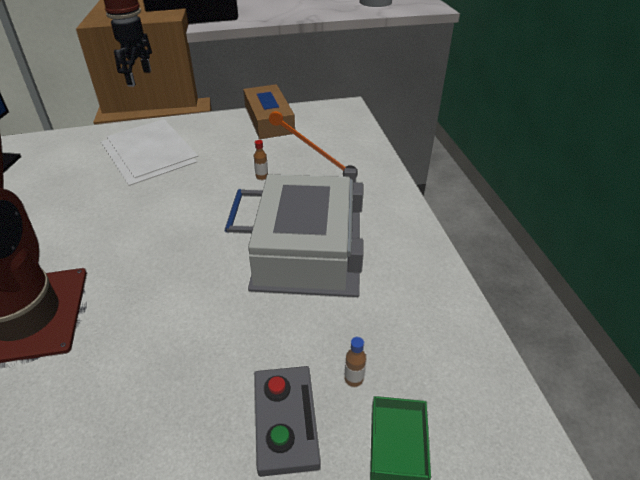

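View pics/top0.png

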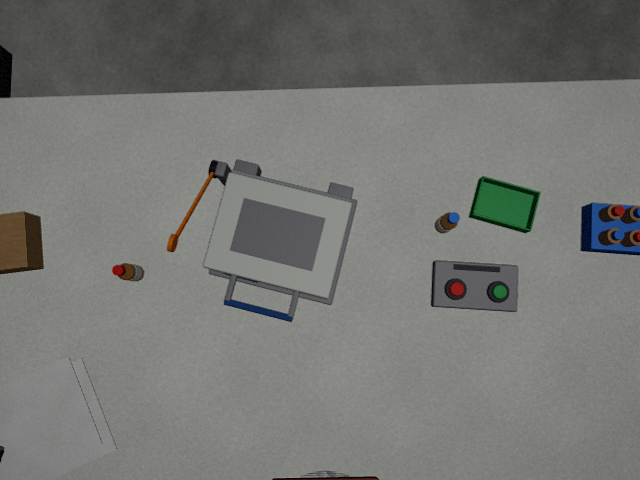

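Side: incubator around (300,230), bar (235,210), orange disc (275,119), green button (280,434), red (277,383). Top: bar (259,312), orange disc (172,243), green (500,291), red (456,289). The lid is shut, the arm is raised, and green is the outer (−y) button.

```bash
cat > fit.py <<'E'
from h import *
np.set_printoptions(precision=4,suppress=True)
def blob(img,kind,box):
    hsv=cv2.cvtColor(img,cv2.COLOR_RGB2HSV)
    lo,hi={'orange':((8,190,110),(18,255,255)),'green':((55,120,50),(75,255,255)),'blue':((100,110,40),(118,255,255))}[kind]
    m=cv2.inRange(hsv,lo,hi); k=np.zeros_like(m); x0,y0,x1,y1=box; k[y0:y1,x0:x1]=m[y0:y1,x0:x1]; return k
def incu(p):
    x,y,yaw,mk=p; Q=R.from_euler('z',yaw).as_matrix(); T=np.array([x,y,0])
    loc=dict(hinge=[.1,0,.115],bar=[-.155,0,.115],b1=[-.155,.059,.115],b2=[-.155,-.059,.115],
      tip=[.1-.225*np.cos(mk),.161,.115+.225*np.sin(mk)])
    return {k:Q@np.array(v)+T for k,v in loc.items()}
E
python3 - <<'E'
from fit import *
G={n:cam(n) for n in ['side','top']}
B={('side','orange'):(255,105,360,180),('top','orange'):(160,160,225,260),('side','green'):(262,420,298,452),('top','green'):(485,278,515,304),('side','blue'):(222,185,245,235),('top','blue'):(220,295,300,325)}
C={}
for (n,k),b in B.items():
    m=blob(G[n]['image'],k,b); ys,xs=np.nonzero(m); c=np.r_[xs.mean(),ys.mean()]; C[n,k]=c
    print(n,k,len(xs),c,xs.min(),xs.max(),ys.min(),ys.max())
ti={'side':(275,119),'top':(172,243)}
rays=[ray(G[n],np.array(ti[n])/[640,480]) for n in G]; print('tip',tri(rays))
print('green',tri([ray(G[n],C[n,'green']/[640,480]) for n in G]))
print('bar',tri([ray(G[n],C[n,'blue']/[640,480]) for n in G]))
hin={'side':(348.3,212.7),'top':(290.7,189)}
def res(p):
    P=incu(p); r=[]
    for n in G:
        for k,o,w in (('bar',C[n,'blue'],1),('hinge',hin[n],.5),('tip',ti[n],1)): r+=list(w*(proj(G[n],P[k])[0]-o))
    return r
f=least_squares(res,[.61,.08,-.3,.55],loss='soft_l1');print(f.x,np.array(f.fun)); 
for k,v in incu(f.x).items(): print(k,v,[proj(G[n],v)[0] for n in G])
for n in G:
  b=(250,100,310,140) if n=='side' else (150,220,200,265)
  im=G[n]['image'][b[1]:b[3],b[0]:b[2]]; cv2.imwrite(f'pics/z_{n}.png',cv2.resize(im[:,:,::-1],(400,300)))
cv2.imwrite('pics/z.png',np.hstack([cv2.imread('pics/z_side.png'),cv2.imread('pics/z_top.png')]))
E
```

```text
side orange 178 [293.6124 130.2472] 269 344 111 167
top orange 221 [187.2579 214.3394] 167 212 172 249
side green 273 [279.5495 434.3553] 271 288 425 444
top green 156 [499.6026 291.2308] 493 506 285 298
side blue 179 [233.8939 208.5419] 226 241 190 228
top blue 414 [257.7585 309.7585] 224 291 300 321
tip (array([0.5908, 0.2553, 0.2544]), [np.float64(0.3), np.float64(0.3)])
green (array([ 0.4965, -0.3796,  0.0499]), [np.float64(0.4), np.float64(0.4)])
bar (array([0.4706, 0.1212, 0.1175]), [np.float64(0.8), np.float64(0.8)])
[ 0.6194  0.0793 -0.2806  0.6706] [-0.3381  0.6306 -0.1063  0.8857  0.0608 -0.1658 -0.4018 -0.2767 -0.0861
 -0.7056  0.0185  0.1678]
hinge [0.7155 0.0516 0.115 ] [array([348.0873, 214.4713]), array([290.5278, 187.5888])]
bar [0.4704 0.1223 0.115 ] [array([233.5558, 209.1725]), array([257.3566, 309.4818])]
b1 [0.4868 0.1789 0.115 ] [array([238.8238, 193.3974]), array([228.8781, 301.8994])]
b2 [0.4541 0.0656 0.115 ] [array([227.8487, 226.3114]), array([285.9835, 317.1013])]
tip [0.5907 0.2552 0.2548] [array([275.0608, 118.8342]), array([172.0185, 243.1678])]
```

View pics/z.png

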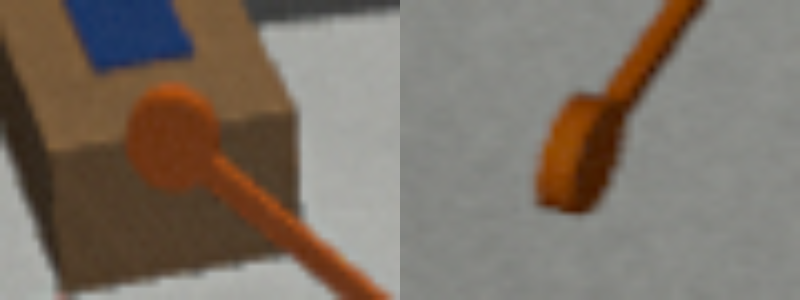

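Zoomed crops put the disc centre at side (275.8,118.3) and top (172.7,243.0), which agrees with the fit (mark ≈ 0.67). The bar height measures 117 mm and the button top 50 mm, both plausible. Next I'll move to hover over the green button.

Run:
```python
from h import *
np.set_printoptions(precision=2,suppress=True)
for p in [(.36,.25,.25),(.42,.0,.25),(.46,-.2,.25),(.4965,-.3796,.25),(.4965,-.3796,.09)]: print(p,tool(p))
```

```text
(0.36, 0.25, 0.25) [-27.79  -0.47 -23.17]
(0.42, 0.0, 0.25) [-48.38  -0.47 -38.57]
(0.46, -0.2, 0.25) [-65.16  -0.47 -50.16]
(0.4965, -0.3796, 0.25) [-80.21  -0.47 -60.62]
(0.4965, -0.3796, 0.09) [-80.21  15.53 -60.62]
```

```bash
python3 -m inch '[-27.8,-0.5,-23.2,0,40,0,0, -27.8,-0.5,-23.2,0,40,0,0, -27.8,-0.5,-23.2,0,40,0,0, -27.8,-0.5,-23.2,0,40,0,0, -27.8,-0.5,-23.2,0,40,0,0, -27.8,-0.5,-23.2,0,40,0,0, -27.8,-0.5,-23.2,0,40,0,0, -27.8,-0.5,-23.2,0,40,0,0, -27.8,-0.5,-23.2,0,40,0,0, -48.4,-0.5,-38.6,0,82.8,0,0, -48.4,-0.5,-38.6,0,82.8,0,0, -48.4,-0.5,-38.6,0,82.8,0,0, -48.4,-0.5,-38.6,0,82.8,0,0, -48.4,-0.5,-38.6,0,82.8,0,0, -48.4,-0.5,-38.6,0,82.8,0,0, -48.4,-0.5,-38.6,0,82.8,0,0, -65.2,-0.5,-50.2,0,82.8,0,0, -65.2,-0.5,-50.2,0,82.8,0,0, -65.2,-0.5,-50.2,0,82.8,0,0, -65.2,-0.5,-50.2,0,82.8,0,0]'
python3 - <<'E'
from h import *
np.set_printoptions(precision=3,suppress=True)
print(R.from_quat(status.observe()['ee_rot']).as_matrix())
for p in [(.4965,-.3796,.18),(.4965,-.3796,.09)]: print(p,tool(p))
E
```

```text
time_s: 3.42
eef_pos: [0.4528, -0.1659, 0.2509]
ee_rot: [-0.7, 0.098, -0.099, 0.7]
ft_force: [1.3, 0.3, -1.1]
width: 0.0003
[[ 0.961  0.002  0.277]
 [-0.277  0.001  0.961]
 [ 0.001 -1.     0.001]]
(0.4965, -0.3796, 0.18) [ 10.109   7.081 -19.333]
(0.4965, -0.3796, 0.09) [ 10.095  16.081 -19.342]
```

```bash
python3 -m inch '[10.1,7.1,-19.3,0,0,0,0, 10.1,7.1,-19.3,0,0,0,0, 10.1,7.1,-19.3,0,0,0,0, 10.1,7.1,-19.3,0,0,0,0, 10.1,7.1,-19.3,0,0,0,0, 10.1,7.1,-19.3,0,0,0,0, 10.1,12,-19.3,0,0,0,0, 10.1,15.6,-19.3,0,0,0,0, 10.1,15.6,-19.3,0,0,0,0, 10.1,15.6,-19.3,0,0,0,0]'
python3 - <<'E'
from fit import *
G={n:cam(n,n+'1.png') for n in ['side','wrist','top']}
g=G['wrist']; s=status.observe(); print(s['eef_pos'],s['ft_force'])
tipw=np.array(s['eef_pos'])+[0,0,-.014]
for n in G:
  for t in ('pause_top','power_top'):
    print(n,t,[(round(q['conf'],2),np.round(np.array(q['xy'])*[640,480],1), np.round(atz(ray(G[n],q['xy']),.05),4)) for q in place_of(t,n)[:2]])
  print('fingertip proj',n,proj(G[n],tipw))
E
```

```text
time_s: 4.25
eef_pos: [0.4956, -0.3783, 0.0935]
ee_rot: [-0.699, 0.1, -0.098, 0.701]
ft_force: [0.0, -0.4, 0.1]
width: 0.0002
[ 0.4979 -0.3799  0.0976] [1.0719 0.3782 0.4321]
side pause_top [(0.69, array([278.2, 433.2]), array([ 0.4951, -0.3773,  0.05  ]))]
side power_top []
fingertip proj side [[278.9887 424.4262]]
wrist pause_top [(0.83, array([313.6, 286.6]), array([ 0.4971, -0.3801,  0.05  ]))]
wrist power_top [(0.8, array([276.3,  98.7]), array([ 0.5067, -0.2885,  0.05  ]))]
fingertip proj wrist [[314.9147 319.9633]]
top pause_top [(0.56, array([498.9, 288.1]), array([ 0.5027, -0.3784,  0.05  ]))]
top power_top [(0.44, array([455.2, 285. ]), array([ 0.5113, -0.2873,  0.05  ]))]
fingertip proj top [[504.9566 289.8588]]
```

View pics/wrist1.png

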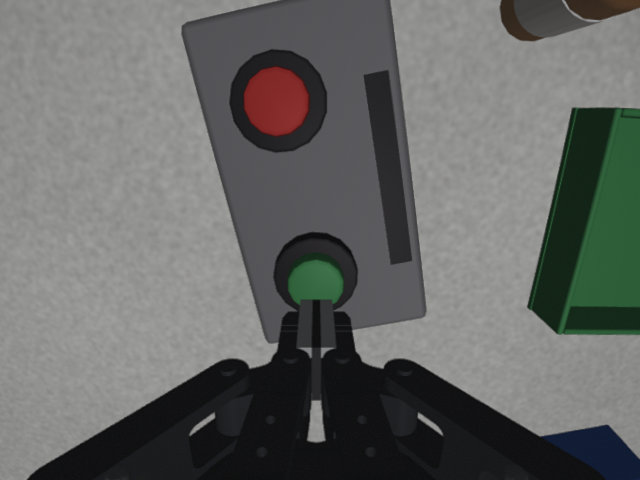

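The wrist view shows the closed fingers at (316,310), directly over the green button at (316,285). The red button at (277,100) is well clear. Pressing now.

```bash
python3 -m inch '[0,1.2,0,0,0,0,0, 0,2.4,0,0,0,0,0, 0,3.0,0,0,0,0,0, 0,3.5,0,0,0,0,0, 0,3.9,0,0,0,0,0, 0,3.9,0,0,0,0,0, 0,3.9,0,0,0,0,0]'
```

```text
time_s: 5.28
eef_pos: [0.4971, -0.3787, 0.0595]
ee_rot: [-0.699, 0.098, -0.1, 0.702]
ft_force: [-11.8, 14.6, 40.3]
width: -0.0002
```

```bash
for i in 1 2; do echo; done; python3 -m inch '[0,-0.3,0,0,0,0,0, 0,-0.3,0,0,0,0,0]'
python3 - <<'E'
from h import *
cam('side','side2.png');cam('wrist','wrist2.png')
a=cv2.imread('pics/side2.png')[380:480,220:340];b=cv2.imread('pics/wrist2.png')[180:360,220:420]
cv2.imwrite('pics/z2.png',np.hstack([cv2.resize(a,(400,400)),cv2.resize(b,(400,400))]))
E
```

```text
time_s: 5.45
eef_pos: [0.4973, -0.3791, 0.0635]
ee_rot: [-0.699, 0.098, -0.101, 0.702]
ft_force: [0.4, 0.3, 3.2]
width: -0.0001
```

View pics/z2.png

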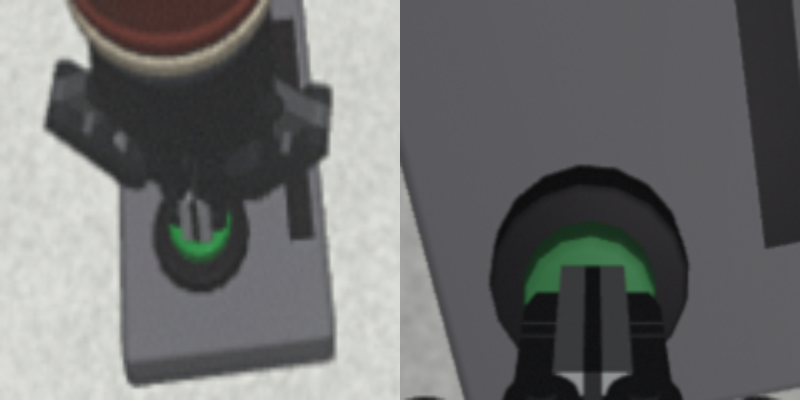

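Side and wrist crops show the fingertips on the green cap, centred within its ring. The force was 40 N at the stop and 3.2 N after 4 mm of return, so the button bottomed and is springing back. I'll rise and go above the bar.

Run:
```python
from h import *
np.set_printoptions(precision=3,suppress=True)
for p in [(.4965,-.3796,.22),(.45,-.15,.22),(.4704,.1223,.22),(.4704,.1223,.17)]: print(p,tool(p))
```

```text
(0.4965, -0.3796, 0.22) [ -0.007 -15.745  -0.002]
(0.45, -0.15, 0.22) [-10.838 -15.692  20.77 ]
(0.4704, 0.1223, 0.22) [-16.424 -15.597  47.499]
(0.4704, 0.1223, 0.17) [-16.44  -10.597  47.478]
```

```bash
python3 -m inch '[0,-4,0,0,0,0,0, 0,-8,0,0,0,0,0, 0,-12,0,0,0,0,0, 0,-15.7,0,0,0,0,0, -10.8,-15.7,20.8,0,0,0,0, -10.8,-15.7,20.8,0,0,0,4.6, -10.8,-15.7,20.8,0,0,0,4.6, -10.8,-15.7,20.8,0,0,0,4.6, -10.8,-15.7,20.8,0,0,0,4.6, -10.8,-15.7,20.8,0,0,0,4.6, -16.4,-15.6,47.5,0,0,0,4.6, -16.4,-15.6,47.5,0,0,0,4.6, -16.4,-15.6,47.5,0,0,0,4.6, -16.4,-15.6,47.5,0,0,0,4.6, -16.4,-15.6,47.5,0,0,0,4.6, -16.4,-15.6,47.5,0,0,0,4.6, -16.4,-15.6,47.5,0,0,0,4.6, -16.4,-10.6,47.5,0,0,0,4.6, -16.4,-10.6,47.5,0,0,0,4.6, -16.4,-10.6,47.5,0,0,0,4.6]'
python3 - <<'E'
from fit import *
G={n:cam(n,n+'3.png') for n in ['side','wrist','top']}
s=status.observe(); print(s['eef_pos'],s['ft_force'],s['width']);print(R.from_quat(s['ee_rot']).as_matrix())
rs=[]
for n in G:
    q=place_of('lid_grip',n)[:2]; print(n,[(round(c['conf'],2),np.round(np.array(c['xy'])*[640,480],1),np.round(atz(ray(G[n],c['xy']),.115),4)) for c in q])
    print('  tcp+bar proj',proj(G[n],[s['eef_pos'],[.4704,.1223,.115]]).round(1).tolist())
E
```

```text
time_s: 7.22
eef_pos: [0.4688, 0.1214, 0.1673]
ee_rot: [0.7, -0.099, 0.099, -0.7]
ft_force: [0.2, -1.2, -0.0]
width: 0.046
[0.4715 0.1217 0.1712] [0.4843 0.0111 0.6764] 0.0462542859353446
[[ 0.9604  0.0051  0.2787]
 [-0.2787  0.0035  0.9604]
 [ 0.0039 -1.      0.0048]]
side [(0.93, array([233.9, 207.1]), array([0.4718, 0.1295, 0.115 ]))]
  tcp+bar proj [[231.0, 188.8], [233.5, 209.2]]
wrist [(0.84, array([315.2, 277.8]), array([0.4715, 0.1213, 0.115 ]))]
  tcp+bar proj [[314.9, 336.4], [312.8, 276.7]]
top [(0.68, array([259. , 308.5]), array([0.4723, 0.1189, 0.115 ]))]
  tcp+bar proj [[254.1, 309.1], [257.3, 309.5]]
```

View pics/wrist3.png

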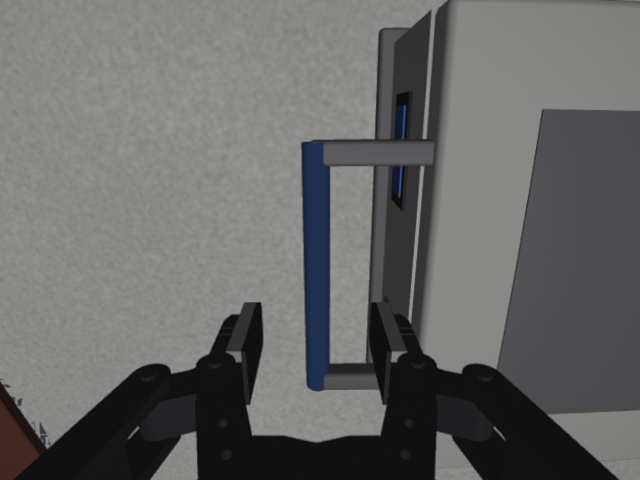

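The bar at column 316 lies midway between the open pads (250 and 385) and parallel to them. Descending and gripping.

```bash
python3 -m inch '[0,2,0,0,0,0,4.6, 0,4,0,0,0,0,4.6, 0,6.1,0,0,0,0,4.6, 0,6.1,0,0,0,0,4.6, 0,6.1,0,0,0,0,4.6, 0,6.1,0,0,0,0,1, 0,6.1,0,0,0,0,1, 0,6.1,0,0,0,0,1, 0,6.1,0,0,0,0,1, 0,6.1,0,0,0,0,1, 0,6.1,0,0,0,0,1]' 60
python3 - <<'E'
from h import *
np.set_printoptions(precision=4,suppress=True)
s=status.observe(); print(s['eef_pos'],s['ft_force'],s['width']);Q=R.from_quat(s['ee_rot'])
x=np.array([np.cos(-.2806),np.sin(-.2806),0])
for a in (.1,.2,.3,.4,.5,.6,.67): 
    d=x*.255*(1-np.cos(a))+np.r_[0,0,.255*np.sin(a)]; print(a,Q.inv().apply(d)*100)
E
```

```text
time_s: 8.43
eef_pos: [0.4711, 0.1232, 0.1112]
ee_rot: [-0.698, 0.098, -0.1, 0.702]
ft_force: [-6.5, 1.1, 5.0]
width: 0.0117
[0.4711 0.1232 0.1112] [-6.537   1.0559  4.9526] 0.011655638824172504
0.1 [ 0.1338 -2.5454  0.0177]
0.2 [ 0.5211 -5.0646  0.0354]
0.3 [ 1.158  -7.5327  0.0528]
0.4 [ 2.0381 -9.9248  0.0699]
0.5 [  3.1526 -12.2171   0.0863]
0.6 [  4.4904 -14.3867   0.102 ]
0.67 [  5.5526 -15.8207   0.1124]
```

```bash
python3 -m inch '[0.03,-1.27,0,0,0,0,1, 0.13,-2.55,0,0,0,0,1, 0.3,-3.8,0,0,0,0,1, 0.52,-5.06,0,0,0,0,1, 0.8,-6.3,0,0,0,0,1, 1.16,-7.53,0,0,0,0,1, 1.6,-8.75,0,0,0,0,1, 2.04,-9.92,0.05,0,0,0,1, 2.6,-11.1,0.05,0,0,0,1, 3.15,-12.2,0.05,0,0,0,1, 3.8,-13.3,0.05,0,0,0,1, 4.49,-14.39,0.05,0,0,0,1, 4.49,-14.39,0.05,0,0,0,1, 4.49,-14.39,0.05,0,0,0,1]'
python3 - <<'E'
from h import *
np.set_printoptions(precision=4,suppress=True)
s=status.observe(); p=np.array(s['eef_pos']);print(p,s['ft_force'],s['width']);
b=p-R.from_quat(s['ee_rot']).apply([0,.005,0]); h=np.array([.7155,.0516,.115]);x=np.array([np.cos(-.2806),np.sin(-.2806),0])
d=b-h; print('bar est',b,'lid',np.arctan2(d[2],-d@x),np.hypot(d[2],d@x))
G={n:cam(n,n+'4.png') for n in ['side','top','wrist']}
for t in ('lid_grip','mark_tip'):
  rs=[]
  for n in G:
    q=place_of(t,n)[:2]; print(t,n,[(round(c['conf'],2),np.round(np.array(c['xy'])*[640,480],1)) for c in q])
a=cv2.imread('pics/side4.png')[100:280,210:390]
cv2.imwrite('pics/z4.png',cv2.resize(a,(600,600),interpolation=cv2.INTER_CUBIC))
E
```

```text
time_s: 9.6
eef_pos: [0.511, 0.1121, 0.2556]
ee_rot: [-0.697, 0.099, -0.097, 0.703]
ft_force: [-15.9, 4.8, 2.6]
width: 0.012
[0.511  0.1121 0.2556] [-15.8954   4.7586   2.5641] 0.012040255301737244
bar est [0.5111 0.112  0.2606] lid 0.5993583531812485 0.25818865889206527
lid_grip side [(0.86, array([246.1, 156.2]))]
lid_grip top [(0.26, array([472.3, 285.4]))]
lid_grip wrist [(0.71, array([312.8, 338.3]))]
mark_tip side [(0.69, array([274.3, 117.5]))]
mark_tip top [(0.61, array([168.7, 239.6]))]
mark_tip wrist []
```

View pics/z4.png

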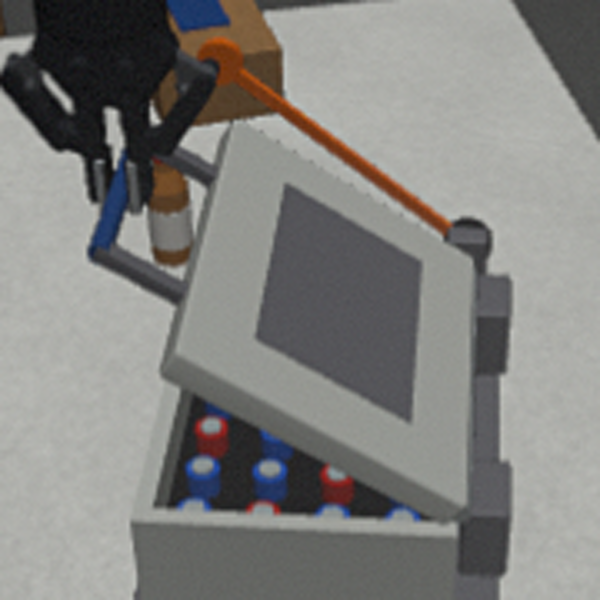

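View pics/wrist4.png

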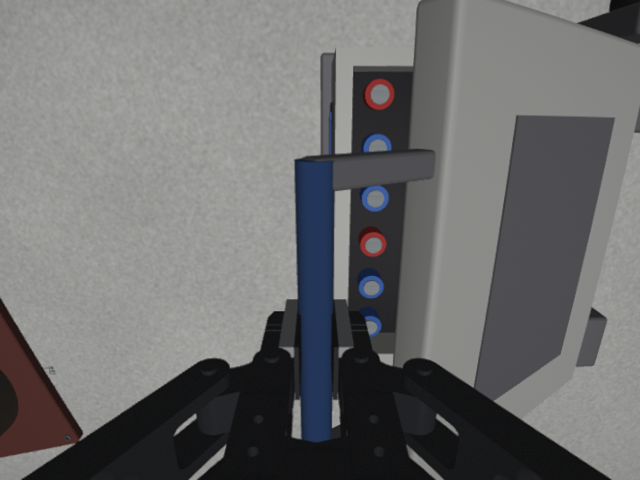

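The side crop shows the bar pinched in the fingers at about (245,155), with the lid raised but below the orange arm. The wrist view shows the bar between the pads at (316,330). The force is 7 N tangential plus 15 N pushing radially towards the hinge. I'll rise to just below the mark while easing outward, then measure lid and arm angles from the same camera.

```bash
python3 -m inch '[0.2,-0.4,0,0,0,0,1, 0.45,-0.8,0,0,0,0,1, 0.7,-1.1,0,0,0,0,1, 0.85,-1.4,0,0,0,0,1, 0.85,-1.4,0,0,0,0,1, 0.85,-1.4,0,0,0,0,1]'
cat > ang.py <<'E'
from fit import *
import sys
def corners(path,c0):
    im=cv2.imread(path,0); c=np.array(c0,np.float32).reshape(-1,1,2)
    return cv2.cornerSubPix(im,c,(4,4),(-1,-1),(3,50,.01)).reshape(-1,2)
def run(tag,g):
    x,y,yaw=.6194,.0793,-.2806; Q=R.from_euler('z',yaw).as_matrix(); H=np.array([.1,0,.115])
    W=lambda L:(np.array(L)+H)@Q.T+[x,y,0]
    lidpt=lambda L,a: W(R.from_rotvec([0,a,0]).apply(L))
    c0=corners('pics/side0.png',[(282,185),(329,185),(328,235),(275,232)])
    L=np.array([(atz(ray(g,c/[640,480]),.127)-[x,y,0])@Q-H for c in c0]); print('panel in lid frame',L.round(4).tolist())
    a0=.64
    c1=corners(f'pics/side{tag}.png',proj(g,lidpt(L,A0[tag])))
    f=least_squares(lambda p:(proj(g,lidpt(L,p[0]))-c1).ravel(),[a0]); print('lid',f.x,f.fun.round(2))
    # arm centreline
    m=blob(g['image'],'orange',(265,105,350,180)); ys,xs=np.nonzero(m)
    k=(xs>288)&(xs<336); pts=np.c_[xs,ys][k]
    def r(p):
        mk,dy=p
        e=proj(g,W([[-.19*np.cos(mk),.161+dy,.19*np.sin(mk)],[-.05*np.cos(mk),.161+dy,.05*np.sin(mk)]]))
        t=e[1]-e[0];t/=np.linalg.norm(t); return (pts-e[0])@[-t[1],t[0]]
    for dy in (0,):
        h=least_squares(lambda p:r([p[0],dy]),[.66]); print('mark line (pos)',h.x,np.std(h.fun))
    h=least_squares(r,[.66,0]); print('mark line (free dy)',h.x,np.std(h.fun))
    d=pts-pts.mean(0); t=np.linalg.svd(d,full_matrices=False)[2][0]
    def sl(a,y):
        e=proj(g,W([[-.19*np.cos(a),y,.19*np.sin(a)],[-.05*np.cos(a),y,.05*np.sin(a)]])); v=e[1]-e[0]; return v[1]/v[0]
    print('slope obs',t[1]/t[0],[(a,round(sl(a,.161),4)) for a in (.6,.64,.68,.72)])
A0={'4':.60}
E
python3 - <<'E'
from ang import *
s=status.observe(); p=np.array(s['eef_pos']); print(p,s['ft_force'],s['width'])
g=cam('side','side5.png'); A0['5']=.66; run('5',g);
E
```

```text
time_s: 10.55
eef_pos: [0.5194, 0.1097, 0.2687]
ee_rot: [-0.698, 0.099, -0.098, 0.703]
ft_force: [7.8, 2.2, -15.9]
width: 0.0113
[0.5194 0.1097 0.2687] [  7.8216   2.194  -15.9345] 0.011336106227449867
panel in lid frame [[-0.155, 0.085, 0.012], [-0.0456, 0.0866, 0.012], [-0.0445, -0.0837, 0.012], [-0.1539, -0.0848, 0.012]]
lid [0.6452] [ 0.05  0.02 -0.33 -0.32 -0.26 -0.06  0.24  0.13]
mark line (pos) [0.689] 0.8663247305361141
mark line (free dy) [0.6841 0.0013] 0.8630023850551838
slope obs 0.7431237385978986 [(0.6, np.float64(0.6261)), (0.64, np.float64(0.6796)), (0.68, np.float64(0.7367)), (0.72, np.float64(0.7979))]
```

The panel corners read symmetric in the lid frame, so the fit is trustworthy and the lid is at 0.645. The arm estimates spread from 0.67 to 0.69, so I'll refine the mark by silhouette fits in both cameras using the unoccluded first pictures.

```bash
cat > mk.py <<'E'
from fit import *
x,y,yaw=.6194,.0793,-.2806; Q=R.from_euler('z',yaw).as_matrix(); H=np.array([.1,0,.115])
W=lambda L:(np.array(L)+H)@Q.T+[x,y,0]
S=8
box={'side':(255,100,360,185),'top':(155,155,225,262)}
def render(g,n,mk,t,sh=(0,0)):
    Rm=R.from_rotvec([0,mk,0]); m=np.zeros((480*S,640*S),np.uint8)
    bx=[[-r,.161+dy,dz] for r in (.03,.225) for dy in (-.003,.003) for dz in (-.005,.005)]
    th=np.linspace(0,2*np.pi,60)
    cy=[[-.225+.016*np.cos(a),.161+dy,.016*np.sin(a)] for a in th for dy in (-t,t)]
    for L in (bx,cy):
        p=proj(g,W(Rm.apply(L)))+sh
        cv2.fillConvexPoly(m,cv2.convexHull(np.round((p+.5)*S).astype(np.int32)),255)
    return cv2.resize(m,(640,480),interpolation=cv2.INTER_AREA)/255.
for n in ('side','top'):
    g=get_image(n); im=cv2.cvtColor(cv2.imread(f'pics/{n}0.png'),cv2.COLOR_BGR2RGB)
    hsv=cv2.cvtColor(im,cv2.COLOR_RGB2HSV); o=cv2.inRange(hsv,(6,170,60),(20,255,255))/255.
    x0,y0,x1,y1=box[n]
    # drop the hinge end
    if n=='side': x1=335
    else: y0=185
    def cost(mk,t,sh=(0,0)): return np.abs(render(g,n,mk,t,sh)-o)[y0:y1,x0:x1].sum()
    for sh in [(0,0),(1,0),(-1,0),(0,1),(0,-1)]:
        b=min((cost(mk,t,sh),round(mk,3),t) for mk in np.arange(.63,.72,.006) for t in (.004,.006)); print(n,sh,b,o[y0:y1,x0:x1].sum())
E
python3 mk.py
python3 - <<'E'
from ang import *
g=get_image('top'); c=corners('pics/top0.png',[(245,199),(325,217),(312,270),(232,249)])
print(c)
Q=R.from_euler('z',-.2806).as_matrix();print([((atz(ray(g,k/[640,480]),.127)-[.6194,.0793,0])@Q-[.1,0,.115]).round(4).tolist() for k in c])
E
```

```text
side (0, 0) (np.float64(128.74117647058824), np.float64(0.684), 0.004) 397.0
side (1, 0) (np.float64(147.45882352941175), np.float64(0.678), 0.004) 397.0
side (-1, 0) (np.float64(136.65098039215684), np.float64(0.69), 0.004) 397.0
side (0, 1) (np.float64(147.32941176470587), np.float64(0.696), 0.004) 397.0
side (0, -1) (np.float64(131.3843137254902), np.float64(0.672), 0.004) 397.0
top (0, 0) (np.float64(137.53333333333333), np.float64(0.678), 0.004) 322.0
top (1, 0) (np.float64(151.90588235294118), np.float64(0.69), 0.004) 322.0
top (-1, 0) (np.float64(141.90980392156862), np.float64(0.666), 0.004) 322.0
top (0, 1) (np.float64(140.7450980392157), np.float64(0.69), 0.004) 322.0
top (0, -1) (np.float64(132.44313725490196), np.float64(0.666), 0.004) 322.0
[[243.7687 197.4777]
 [325.0932 217.9062]
 [311.4332 270.6877]
 [229.2776 249.6438]]
[[-0.0456, 0.0847, 0.012], [-0.0448, -0.0844, 0.012], [-0.1539, -0.0848, 0.012], [-0.1547, 0.0844, 0.012]]
```

```bash
python3 -m inch '[0.2,-0.25,0,0,0,0,1, 0.4,-0.5,0,0,0,0,1, 0.6,-0.7,0,0,0,0,1, 0.6,-0.7,0,0,0,0,1, 0.6,-0.7,0,0,0,0,1, 0.6,-0.7,0,0,0,0,1]' 90
python3 - <<'E'
from ang import *
s=status.observe(); p=np.array(s['eef_pos']); print(p,s['ft_force'],s['width'])
g=cam('side','side6.png'); A0['6']=.68; run('4',g); run('6',g)
E
```

```text
time_s: 11.25
eef_pos: [0.5246, 0.1083, 0.276]
ee_rot: [-0.698, 0.099, -0.097, 0.703]
ft_force: [-5.0, 2.5, -4.6]
width: 0.0114
[0.5246 0.1083 0.276 ] [-4.9613  2.5026 -4.6446] 0.011383104260977146
panel in lid frame [[-0.155, 0.085, 0.012], [-0.0456, 0.0866, 0.012], [-0.0445, -0.0837, 0.012], [-0.1539, -0.0848, 0.012]]
lid [0.583] [ 0.09 -0.11 -0.27 -0.24 -0.36 -0.11  0.19  0.22]
mark line (pos) [0.6882] 0.8617790061479302
mark line (free dy) [0.684  0.0011] 0.8593316472056414
slope obs 0.7428018982717968 [(0.6, np.float64(0.6261)), (0.64, np.float64(0.6796)), (0.68, np.float64(0.7367)), (0.72, np.float64(0.7979))]
panel in lid frame [[-0.155, 0.085, 0.012], [-0.0456, 0.0866, 0.012], [-0.0445, -0.0837, 0.012], [-0.1539, -0.0848, 0.012]]
lid [0.6788] [ 0.14  0.06 -0.01 -0.14 -0.23  0.04  0.17  0.22]
mark line (pos) [0.6882] 0.8617790061479302
mark line (free dy) [0.684  0.0011] 0.8593316472056414
slope obs 0.7428018982717968 [(0.6, np.float64(0.6261)), (0.64, np.float64(0.6796)), (0.68, np.float64(0.7367)), (0.72, np.float64(0.7979))]
```

Lid and mark now agree from the same camera (0.679 and 0.68–0.684). I'll hold still for a second to check for creep, and take a last look at the grip and the rest of the scene.

```bash
python3 -m inch '[0,0,0,0,0,0,1, 0,0,0,0,0,0,1, 0,0,0,0,0,0,1, 0,0,0,0,0,0,1, 0,0,0,0,0,0,1, 0,0,0,0,0,0,1, 0,0,0,0,0,0,1, 0,0,0,0,0,0,1, 0,0,0,0,0,0,1, 0,0,0,0,0,0,1, 0,0,0,0,0,0,1, 0,0,0,0,0,0,1]' 90
python3 - <<'E'
from ang import *
g=cam('side','side7.png'); A0['7']=.68; run('7',g); cam('wrist','wrist7.png')
a=cv2.resize(cv2.imread('pics/side7.png')[60:480,210:450],(340,595));b=cv2.resize(cv2.imread('pics/wrist7.png'),(456,342))
o=np.zeros((595,796,3),np.uint8);o[:,:340]=a;o[:342,340:]=b;cv2.imwrite('pics/z7.png',o)
E
```

```text
time_s: 12.3
eef_pos: [0.5245, 0.1083, 0.2759]
ee_rot: [-0.698, 0.099, -0.097, 0.703]
ft_force: [-1.3, 2.0, -8.2]
width: 0.0115
panel in lid frame [[-0.155, 0.085, 0.012], [-0.0456, 0.0866, 0.012], [-0.0445, -0.0837, 0.012], [-0.1539, -0.0848, 0.012]]
lid [0.6782] [ 0.08  0.12 -0.07 -0.22 -0.22  0.08  0.2   0.11]
mark line (pos) [0.6886] 0.8924567348346586
mark line (free dy) [0.6829 0.0015] 0.8879441931509293
slope obs 0.7412806682094073 [(0.6, np.float64(0.6261)), (0.64, np.float64(0.6796)), (0.68, np.float64(0.7367)), (0.72, np.float64(0.7979))]
```

View pics/z7.png

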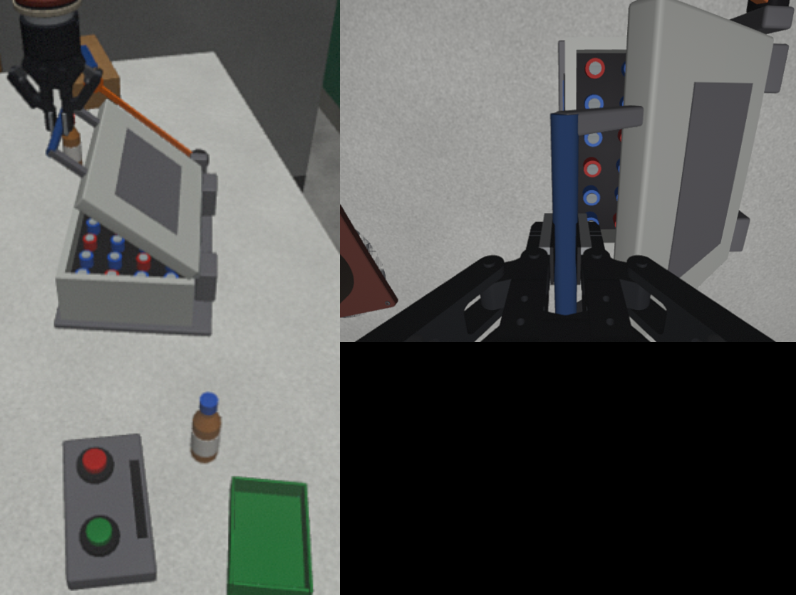

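The last picture shows the bar held in the pads (crop 57,130), the lid in line with the orange arm, and both buttons up. The blue-capped bottle and the tray are where they were. The hold is steady (0.679, then 0.678 a second later), so I'm handing in.

```bash
python3 -c "
from plant import job; print(job.sign_off())"
```

```text
the job is handed in; nothing more can be done
None
```

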